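# Unlock the centrifuge rotor with its square key

## Task

The rotor of the open bench centrifuge is to come out for cleaning, so free its lock: lift the T-handled square key out of its round stand, push it fully down into the square socket sunk in the middle of the rotor, then turn it anticlockwise (seen from above) to the stop, a little under a quarter turn. Leave the key standing upright in the socket and let go of it, and do not knock over the tall bottle.

Things in the scene. Friction and masses are not known exactly. Their poses are not given: they have to be found in the camera images.
- centrifuge: White bench centrifuge, fixed. Origin: on the bench under the rotor's vertical axis; x to the back, z up. Housing 210 (x) by 190 (y), 115 high; panel at the front to x=-125; opened lid at the back leans from x=+100 (112 high) to +190 (290 high). Bowl diameter 160; aluminium rotor diameter 148, rim 93 high; hub diameter 62, 100 high, with a round well, diameter 47, the steel lock 8 down in it.
- socket (a point): Centre of the mouth of the square socket, in the top face of the rotor's round steel lock (diameter 45), 92 above the bench. It turns with the lock: x and y are square to the socket's sides, z up. Hole 15.6 by 15.6, 26 deep, mouth bevelled by 1.5. The lock stays where it is left (friction about 0.2 N m).
- rotor_lock (a joint): Turn of the rotor's lock about the vertical, rad, positive anticlockwise seen from above: 0 = locked, 1.35 = free, at the stop. It starts between 0 and 0.2.
- key_mid (a point): Half-way up the loose T-handled steel key, 116 tall, 0.15 kg, upright in its stand; z up along the shank, x along the bar. From the tip: square end 14 by 14, 22 long (lowest 5 taper to 9), sides square to x and y; collar diameter 31, 5 thick, rests on the lock or stand when home; shank diameter 13; bar 84 (x) by 14 (y) by 16 high, its middle 50 above this point, 86 above the collar's underside.
- key_tip (a point): Centre of the lower end of the same key's square end, 58 below key_mid; same axes.
- key_stand: Fixed round stand that holds the key: foot diameter 80, dark boss diameter 52, 36 high, with a square hole 15.6 by 15.6, 26 deep, from which the key lifts straight up. Origin: centre of its underside; the hole's sides lie along x and y.
- bottle_mid (a point): Half-way up a loose tall white-capped plastic bottle, 59 in diameter, 185 tall, that stands upright between the stand and the centrifuge, towards the back; z along its axis.
Mind the look-alikes: they are no part of the job. Leave any turquoise look-alike of the key_stand alone.

How it is judged:
On the way, in this order (a step that is already met when the one before it is completed fails the run):
1. the key is lifted out of its stand (z of key_tip in the frame of key_stand above 0.05 m), for 0.1 s.
2. the key is fully down in the socket, the lock not yet turned (z of key_tip in the frame of socket below -0.018 m and horizontal distance between key_tip and socket below 0.004 m and angle between key_tip's own z axis and vertical below 0.15 rad and value of joint rotor_lock below 0.6 rad), for 0.1 s.
3. the lock is turned to its stop by the key in the socket (z of key_tip in the frame of socket below -0.016 m and horizontal distance between key_tip and socket below 0.004 m and value of joint rotor_lock above 1.15 rad), for 0.2 s.
At the end, for the whole second after the job is handed in: The rotor lock is turned to within 0.2 rad of its stop (over 1.15 rad); the key stands in the socket, its tip at least 18 mm below the mouth, within 4 mm of the socket's centre and within 0.15 rad of upright; the tall bottle stands upright (value of joint rotor_lock above 1.15 rad and z of key_tip in the frame of socket below -0.018 m and horizontal distance between key_tip and socket below 0.004 m and angle between key_tip's own z axis and vertical below 0.15 rad and angle between bottle_mid's own z axis and vertical below 0.2 rad); the robot touches nothing.
It fails at once if the tall bottle is knocked over (angle between bottle_mid's own z axis and vertical above 0.4 rad).
It also fails if it takes over 45 s, if anything falls off the work surface, if the arm or the gripper's body presses on something with over 40 N, if the wrist force passes 120 N, or if a joint passes its speed limit or range.

## Robot

A 6-joint arm with a two-finger parallel gripper is mounted at the origin on a cart in front of the work surface, level with it; the furniture and walls round the work are solid. World frame = base frame: x ahead of the robot, y to its left, z up, the work surface at z = 0. Lengths are in m, angles in rad, forces in N, time in s.
With the tool pointing down it reaches from about 0.375 to 0.9 m from the base axis. Payload 3.1 kg.
Tool frame: the origin (TCP) lies on the centre line of the jaws, within the pads' length; the fingertips stand ahead of it and the grasp point (between the pads) lies 3 mm ahead of it (robot.tip_reach is the z of the fingertips in the tool frame, in m); z points along the fingers, y is the line along which they close (so a half turn about z gives the same grasp; the last joint's range is limited). The gripper opens to 87 mm and grips with 3 to 60 N. Pads are 19 mm wide; open, the fingers measure 117 mm over their backs; the gripper's body (75 mm by 190 mm) begins 51 mm behind the grasp point.
Start: joints at [-1.456, 0.527, 1.433, -0, 1.181, -0.178], TCP at [0.181, -0.598, 0.245] pointing down, gripper open.
Joint ranges: [-3.08, 3.08], [-0.75, 2.2], [0.22, 2.44], [-1.43, 4.57], [0, 2.65], [-2.85, 2.85]. Speed limits (rad/s): [2.79, 2.79, 3.14, 3.14, 3.14, 3.14].

## Interface

Orientations are given as a unit quaternion [x, y, z, w].
In Python, from rig import sensors, eyes, ticket, robot gives the robot as it stands.
- The arm moves only by the tool drive_tool, never from a script. Its argument "deltas" is a list that holds one entry, the list of rows, each a list of 6 numbers: the shift along the tool's x, y, z in mm, then the turn, a rotation vector about the tool's x, y, z in rad. A call has 1 to 8 rows; each row shifts and turns the commanded pose from where the row before left it, along the tool's axes as they then stand; what a row does not reach is not made up. A row lasts 1/12 s, in which the tool goes at most 41.7 mm and 7.16 degrees, less where a joint would pass 70% of its speed; a pose out of reach is approached as far as the arm can. A call is refused whole if a number of a shift passes 41.7 or a number of a turn 0.125, either way. A call with a gripper value outside its range is refused whole. "gripper" is the opening in per cent of the stroke, from 0 (shut) to 100 (fully open), set as the call begins (left out, the last holds). The fingers move at their own pace and stop on an object; "squeeze" is the grip in N (left out, the last holds). Time passes only in rows, so rows that do not move let the fingers close. It gives the time, the measured TCP pose, the force, the opening and the grip force at its end, in the units of the state.
- sensors.get_obs(): the state, without advancing time (a new reading comes with each control period).
- eyes.camera(name): name is "scene" or "top" or "wrist"; returns a dict with "img" (420x560x3 uint8, red, green, blue), "fov_y" (degrees; the focal length in pixels is half the picture's height over the tangent of half this angle, whatever the lens; pixels are square), "cx", "cy" (the principal point, pixels), "D" ([k1, k2, p1, p2, k3] as OpenCV has them; the pictures are not rectified), "xyz" and "attitude" of the camera in the world; the wrist camera has in their place "hand_eye" (4x4, takes a point from camera to tool coordinates, whose origin is the TCP and whose axes are the flange's). Camera axes: x right, y up, looking along -z (the intrinsics and any distortion apply to the point x, -y, -z); pixel columns grow to the right and rows downward; lengths in m; the calibration is good to about 2 mm. A picture is of the moment at which its call begins: read the wrist's pose just before it. There is no depth.
- ticket.hand_in(): hands the job in; it is judged then, once.
The state is a dict: "time": time; "q": joint angles; "joint_velocities": joint speeds; "joint_torque": joint torques, N m; "position": TCP position; "tool_rot": TCP orientation; "ft_force": force on the tool from outside, world axes, zero at the start; "moment": the same for the moment, N m; "grip_width": finger opening in m; "grip_force": force on a finger pad.
Only numpy, scipy, OpenCV 4.12 (cv2) and the standard library are available. Lean on these libraries where they do the work, as an engineer would, in place of code of your own. Each camera call takes 0.05 s, during which the arm holds its last target. There are 200 camera calls.

## Working session

There is one attempt and no reset: what is moved stays moved. The work goes in short steps, Python scripts to look and compute and a tool call to move; the robot and the scene stay as the last step left them, time stands still between calls to the robot, and variables do not carry over. Pictures are saved under pics/ and viewed, at most 10 in all, crops included, and the job is handed in when it is done.

Besides the shell and the picture viewer there is one more tool, called after "Request:" as a command line: name --argument value ..., lists and objects as JSON in quotes. drive_tool: Moves the arm, as the interface text tells. Its arguments: {"type":"object","properties":{"deltas":{"type":"array"},"gripper":{"type":"number"},"squeeze":{"type":"number"}},"required":["deltas"]}

```bash
mkdir -p pics
cat > h.py <<'E'
import numpy as np, cv2
from scipy.spatial.transform import Rotation as R
from rig import sensors, eyes, robot
def shot(n):
    o=sensors.get_obs(); c=eyes.camera(n)
    f=210/np.tan(np.radians(c["fov_y"])/2)
    c["K"]=np.array([[f,0,c["cx"]],[0,f,c["cy"]],[0,0,1.]])
    if "hand_eye" in c:
        H=np.array(c["hand_eye"]); Rt=R.from_quat(o["tool_rot"]).as_matrix()
        c["Rw"]=Rt@H[:3,:3]; c["p"]=Rt@H[:3,3]+np.array(o["position"])
    else:
        a=np.array(c["attitude"]); c["Rw"]=R.from_quat(a).as_matrix() if a.size==4 else a.reshape(3,3); c["p"]=np.array(c["xyz"])
    return c
def ray(c,uv):
    n=cv2.undistortPoints(np.array(uv,float).reshape(-1,1,2),c["K"],np.array(c["D"],float)).reshape(-1,2)
    return (c["Rw"]@np.c_[n[:,0],-n[:,1],-np.ones(len(n))].T).T
def onz(c,uv,z):
    d=ray(c,uv); return c["p"]+d*((z-c["p"][2])/d[:,2])[:,None]
def proj(c,P):
    q=(np.atleast_2d(P)-c["p"])@c["Rw"]; q=q*[1,-1,-1]
    return cv2.projectPoints(q,np.zeros(3),np.zeros(3),c["K"],np.array(c["D"],float))[0].reshape(-1,2)
def save(c,n): cv2.imwrite("pics/"+n,cv2.cvtColor(c["img"],cv2.COLOR_RGB2BGR))
E
python3 - <<'E'
from h import *
print(sensors.get_obs(),robot.tip_reach)
for n in("scene","top"):
    c=shot(n); save(c,n+".png"); print(n,c["p"],c["fov_y"],c["D"],c["attitude"])
E
```

```text
{'time': 0.0, 'q': array([-1.45550977e+00,  5.28441948e-01,  1.43392363e+00, -1.65877660e-05,
        1.18135899e+00, -1.78527337e-01]), 'joint_velocities': array([ 7.66959150e-04,  3.44892532e-04,  1.30679209e-03, -3.41856995e-05,
       -3.87218435e-04,  3.21808073e-03]), 'joint_torque': array([ 2.25302065e-04, -4.40041888e+01, -1.76591921e+01,  6.31152629e-02,
        5.82246878e-02, -1.59925512e-04]), 'position': array([ 0.18093022, -0.59751994,  0.24357966]), 'tool_rot': array([ 9.89227543e-01,  1.46382143e-01,  2.60346769e-05, -1.06566616e-03]), 'ft_force': array([-0.26665645, -0.25893888,  0.59189827]), 'moment': array([-0.01048069, -0.01206991, -0.00641522]), 'grip_force': 0.0, 'grip_width': 0.08711323416419255} 0.022
scene [-0.41033137 -0.73765625  0.56478688] 50.682135490032984 [-0.05803335  0.          0.          0.          0.        ] [ 0.48899243 -0.26019784 -0.39280056  0.7340921 ]
top [ 0.30145861 -0.10358132  1.31189605] 55.98146515946683 [-0.01101978  0.          0.          0.          0.        ] [-0.04650378  0.06076576  0.7133348  -0.6966336 ]
```

View pics/scene.png

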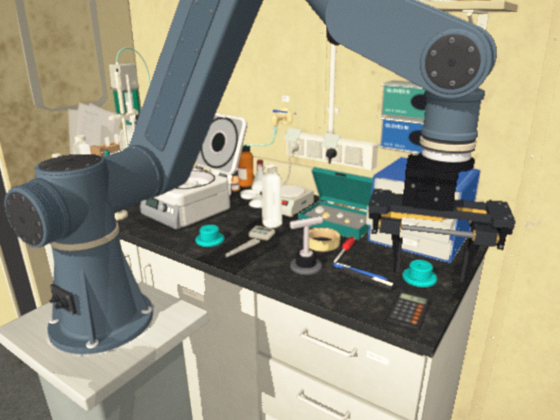

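View pics/top.png

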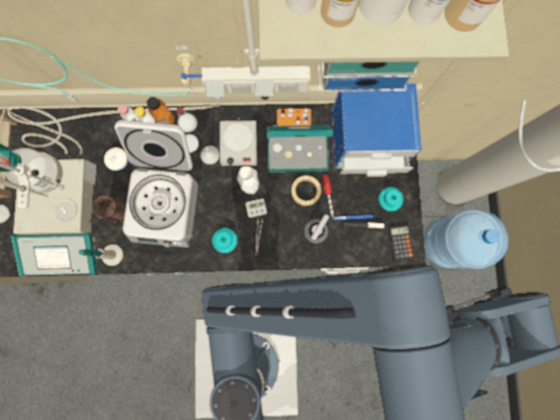

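The scene view shows the T-key standing in a dark stand at about scene (305,245), top (318,229). The turquoise stands at top (225,240) and (391,198) are empty look-alikes. The bottle is at top (248,180), and the centrifuge rotor at top (160,203). I'll check this in one enlarged crop.

Run:
```python
from h import *
t=shot("top"); s=shot("scene")
a=cv2.resize(t["img"][160:260,110:210],(400,400),interpolation=cv2.INTER_CUBIC)
b=cv2.resize(t["img"][195:255,285:345],(400,400),interpolation=cv2.INTER_CUBIC)
cv2.imwrite("pics/crop.png",cv2.cvtColor(np.hstack([a,b]),cv2.COLOR_RGB2BGR))
print("bar",onz(t,[[318,229]],.13),"stand foot",onz(t,[[317,231]],.0),"rotor",onz(t,[[160,203]],.1),"bottle cap",onz(t,[[247,172],[250,186]],.185), "base",onz(t,[[235,398]],.2))
```

```text
bar [[ 0.41808387 -0.23045163  0.13      ]] stand foot [[ 0.42429545 -0.2408098   0.        ]] rotor [[0.51310925 0.25301552 0.1       ]] bottle cap [[ 0.58462219 -0.02308855  0.185     ]
 [ 0.54266413 -0.03134678  0.185     ]] base [[-0.03374554  0.0145884   0.2       ]]
```

View pics/crop.png

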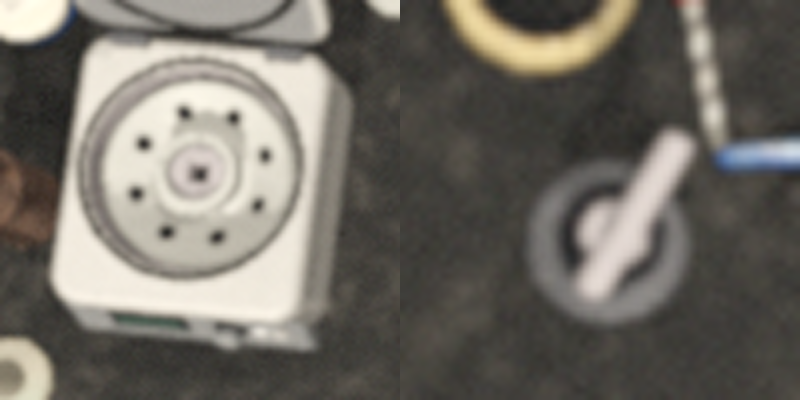

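The crop confirms it. On the left, the square socket is at the rotor centre, top (159.5,203.5). On the right is the steel T-key in the round dark stand, with bar ends at top (313.5,237.7) and (327,216). This is the key_stand: it is dark, not turquoise, and it holds the key.

```bash
cat >> h.py <<'E'
def yaw(o): x=R.from_quat(o["tool_rot"]).as_matrix()[:,0]; return np.arctan2(x[1],x[0])
def plan(target,ty,start=None,sy=None):
    o=sensors.get_obs(); p=np.array(o["position"]) if start is None else np.array(start); y=yaw(o) if sy is None else sy
    d=np.array(target)-p; dy=ty-y
    # tool frame now: x=(c,s,0), y=(s,-c,0), z=down ; turn about tool z = -dy
    c,s=np.cos(y),np.sin(y)
    print("pos",p.round(4),"yaw",round(y,4),"tool shift mm",(1000*np.array([c*d[0]+s*d[1],s*d[0]-c*d[1],-d[2]])).round(1),"turn z",round(-dy,4))
E
python3 - <<'E'
from h import *
t=shot("top")
w=onz(t,[[313.5,237.7],[327,216]],.13); d=w[1]-w[0]; print(w,np.arctan2(d[1],d[0]),np.linalg.norm(d),w.mean(0))
print("socket",onz(t,[[159.5,203.5]],.092))
c=shot("wrist"); print(np.array(c["hand_eye"]).round(3),c["fov_y"],c["p"],-c["Rw"][:,2])
plan([0.39,-0.25,.26],-.56)
E
```

```text
[[ 0.39223564 -0.21594518  0.13      ]
 [ 0.45689491 -0.25922232  0.13      ]] -0.5898308523515676 0.07780573372602441 [ 0.42456527 -0.23758375  0.13      ]
socket [[0.51296004 0.25688627 0.092     ]]
[[-0.     0.955  0.296  0.082]
 [ 1.     0.     0.    -0.   ]
 [-0.     0.296 -0.955 -0.142]
 [ 0.     0.     0.     1.   ]] 58.14639191104432 [ 0.25957659 -0.57394017  0.38598667] [-0.28379034 -0.08478998 -0.9551302 ]
pos [ 0.181  -0.598   0.2442] yaw 0.2938 tool shift mm [ 300.8 -272.6  -15.8] turn z 0.8538
```

Request:
drive_tool --deltas '[[[28,-23,-1,0,0,0],[28,-23,-1,0,0,0],[28,-23,-1,0,0,0],[28,-23,-1,0,0,0],[28,-23,-1,0,0,0],[28,-23,-1,0,0,0],[28,-23,0,0,0,0],[28,-23,0,0,0,0]]]' --gripper 100

```text
time: 0.97
position: [0.3428, -0.3558, 0.2508]
tool_rot: [0.989, 0.146, 0.0, 0.0]
ft_force: [0.5, -0.7, -0.3]
grip_width: 0.0872
grip_force: 0.0
```

Request:
drive_tool --deltas '[[[28,-23,0,0,0,0],[28,-23,0,0,0,0],[28,-23,0,0,0,0],[28,-22,0,0,0,0],[0,0,0,0,0,0.125],[0,0,0,0,0,0.125],[0,0,0,0,0,0.125],[0,0,0,0,0,0.125]]]'

```text
time: 1.63
position: [0.4233, -0.2372, 0.2507]
tool_rot: [0.994, -0.105, 0.0, 0.0]
ft_force: [-0.1, 0.6, 0.2]
grip_width: 0.0865
grip_force: 0.0
```

Request:
drive_tool --deltas '[[[0,0,0,0,0,0.12],[0,0,0,0,0,0.12],[0,0,0,0,0,0.12],[0,0,0,0,0,0],[0,0,0,0,0,0],[0,0,0,0,0,0]]]'

```text
time: 2.13
position: [0.423, -0.2377, 0.2506]
tool_rot: [0.961, -0.278, 0.0, 0.0]
ft_force: [0.6, 0.6, -0.1]
grip_width: 0.087
grip_force: 0.0
```

Run:
```python
from h import *
o=sensors.get_obs();print(o["time"],o["position"],yaw(o),o["q"])
c=shot("wrist"); save(c,"w1.png"); print(proj(c,[[.4246,-.2376,.13],[.4246,-.2376,.036]]))
```

```text
2.1333 [ 0.42297215 -0.23768211  0.25058776] -0.5636884688140312 [-7.42781208e-01  3.31879347e-01  1.76749226e+00 -7.09198236e-06
  1.04212839e+00  1.39170717e+00]
[[273.81153055 209.4413214 ]
 [273.96731985 180.88715948]]
```

View pics/w1.png

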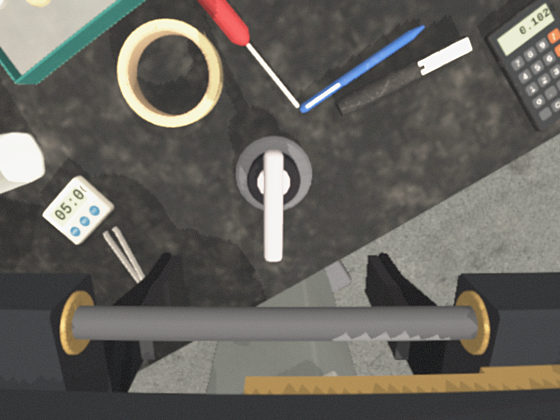

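The wrist view shows the bar from about (273,150) to (273,262), nearly parallel to tool x, over the grey foot ring at about (274,175). I'll measure it precisely.

Run:
```python
from h import *
c=shot("wrist"); g=cv2.cvtColor(c["img"],cv2.COLOR_RGB2GRAY)
rows=range(200,256,3); E=[]
for r in rows:
    s=np.where(g[r,250:300]>140)[0]+250; E.append([s.min()-.5+0.,s.max()+.5])
E=np.array(E); print(E[::4].tolist())
L=onz(c,np.c_[E[:,0],rows],.13); Rr=onz(c,np.c_[E[:,1],rows],.13); m=(L+Rr)/2
v=m[0]-m[-1]; v/=np.linalg.norm(v); A=np.arctan2(v[1],v[0]); print("angle",A,"width",np.linalg.norm(L-Rr,axis=1).mean())
col=g[:,268:280].mean(1).astype(int); print("top",[(i,col[i]) for i in range(140,166)],"bot",[(i,col[i]) for i in range(254,268)])
bot=onz(c,[[273,261.5]],.13)[0]; top=onz(c,[[273,152]],.13)[0]
print(bot,top,np.linalg.norm(top-bot)); ctr=bot+.042*np.array([*v[:2],0]); print("centre",ctr)
# boss/foot ring centre
hsv=cv2.cvtColor(c["img"],cv2.COLOR_RGB2HSV)
plan([ctr[0],ctr[1],.125],A)
```

```text
[[263.5, 299.5], [263.5, 282.5], [263.5, 282.5], [263.5, 282.5], [263.5, 282.5]]
angle -0.7096070686388363 width 0.015579011716389979
top [(140, np.int64(126)), (141, np.int64(128)), (142, np.int64(126)), (143, np.int64(125)), (144, np.int64(124)), (145, np.int64(124)), (146, np.int64(124)), (147, np.int64(123)), (148, np.int64(123)), (149, np.int64(132)), (150, np.int64(154)), (151, np.int64(175)), (152, np.int64(196)), (153, np.int64(216)), (154, np.int64(226)), (155, np.int64(234)), (156, np.int64(240)), (157, np.int64(243)), (158, np.int64(244)), (159, np.int64(244)), (160, np.int64(244)), (161, np.int64(244)), (162, np.int64(244)), (163, np.int64(244)), (164, np.int64(244)), (165, np.int64(244))] bot [(254, np.int64(244)), (255, np.int64(244)), (256, np.int64(244)), (257, np.int64(244)), (258, np.int64(244)), (259, np.int64(246)), (260, np.int64(244)), (261, np.int64(181)), (262, np.int64(99)), (263, np.int64(81)), (264, np.int64(86)), (265, np.int64(92)), (266, np.int64(96)), (267, np.int64(98))]
[ 0.38994643 -0.2148978   0.13      ] [ 0.46014169 -0.25946325  0.13      ] 0.0831471785841111
centre [ 0.42180838 -0.2422623   0.13      ]
pos [ 0.423  -0.2376  0.2506] yaw -0.5646 tool shift mm [  1.5   4.5 125.6] turn z 0.145
```

Request:
drive_tool --deltas '[[[1.4,-1.5,25,0,0,0],[0,0,25,0,0,0],[0,0,25,0,0,0],[0,0,25,0,0,0],[0,0,20,0,0,0],[0,0,5.5,0,0,0],[0,0,0,0,0,0],[0,0,0,0,0,0]]]'

```text
time: 2.9
position: [0.4253, -0.2375, 0.1254]
tool_rot: [0.96, -0.279, 0.0, 0.0]
ft_force: [-0.3, -0.1, 0.7]
grip_width: 0.0872
grip_force: 0.0
```

Request:
drive_tool --deltas '[[[0,0,0,0,0,0],[0,0,0,0,0,0],[0,0,0,0,0,0],[0,0,0,0,0,0],[0,0,0,0,0,0],[0,0,0,0,0,0],[0,0,0,0,0,0],[0,0,0,0,0,0]]]' --gripper 0 --squeeze 40

```text
time: 3.57
position: [0.425, -0.2371, 0.1251]
tool_rot: [0.96, -0.279, 0.0, 0.0]
ft_force: [0.3, -0.4, -0.6]
grip_width: 0.0416
grip_force: 0.0
```

Request:
drive_tool --deltas '[[[0,0,0,0,0,0],[0,0,0,0,0,0],[0,0,0,0,0,0],[0,0,0,0,0,0],[0,0,0,0,0,0],[0,0,0,0,0,0],[0,0,0,0,0,0],[0,0,0,0,0,0]]]'

```text
time: 4.23
position: [0.425, -0.2372, 0.125]
tool_rot: [0.96, -0.279, -0.0, 0.0]
ft_force: [0.2, -0.4, -0.8]
grip_width: 0.0133
grip_force: 40.0
```

Request:
drive_tool --deltas '[[[0,0,-12,0,0,0],[0,0,-18,0,0,0],[0,0,-25,0,0,0],[0,0,-25,0,0,0],[0,0,-25,0,0,0],[0,0,-25,0,0,0],[0,0,-20,0,0,0],[0,0,-10,0,0,0]]]'

```text
time: 4.9
position: [0.4257, -0.2377, 0.2876]
tool_rot: [0.96, -0.279, 0.002, 0.001]
ft_force: [-0.5, -0.2, -2.1]
grip_width: 0.0135
grip_force: 40.0
```

Run:
```python
from h import *
o=sensors.get_obs();print(o["position"],o["ft_force"],o["grip_width"],o["q"])
plan([.46,.16,.285],-.565)
plan([.513,.257,.285],-.565)
```

```text
[ 0.42569373 -0.23765251  0.28761419] [-0.5241143  -0.21749715 -2.14001582] 0.013488738200055372 [-7.38957487e-01  2.85093394e-01  1.71697027e+00  1.80473932e-04
  1.13525294e+00  1.39786382e+00]
pos [ 0.4257 -0.2377  0.2876] yaw -0.5661 tool shift mm [-184.3 -354.     2.6] turn z -0.0011
pos [ 0.4257 -0.2377  0.2876] yaw -0.5661 tool shift mm [-191.6 -464.3    2.6] turn z -0.0011
```

Request:
drive_tool --deltas '[[[-7,-15,0,0,0,0],[-15,-29,0,0,0,0],[-17,-31,0,0,0,0],[-17,-31,0,0,0,0],[-17,-31,0,0,0,0],[-17,-31,0,0,0,0],[-17,-31,0,0,0,0],[-17,-31,0,0,0,0]]]'

```text
time: 5.57
position: [0.443, 0.0253, 0.2849]
tool_rot: [0.96, -0.279, -0.0, -0.0]
ft_force: [1.5, 0.1, -1.5]
grip_width: 0.0134
grip_force: 40.0
```

Request:
drive_tool --deltas '[[[-17,-31,0,0,0,0],[-17,-31,0,0,0,0],[-15,-31,0,0,0,0],[-12,-22,0,0,0,0],[-6,-12,0,0,0,0],[0,0,0,0,0,0],[0,0,0,0,0,0],[0,0,0,0,0,0]]]'

```text
time: 6.23
position: [0.4548, 0.166, 0.2847]
tool_rot: [0.96, -0.279, -0.0, 0.0]
ft_force: [-0.4, 0.2, -2.5]
grip_width: 0.0137
grip_force: 40.0
```

Run:
```python
from h import *
o=sensors.get_obs();print(o["time"],o["position"],yaw(o),o["ft_force"],o["q"])
c=shot("wrist"); save(c,"w2.png"); print(proj(c,[[.513,.257,.092]]))
```

```text
6.2333 [0.45479362 0.16604012 0.28471291] -0.5662233230744135 [-0.39618249  0.22526537 -2.49828094] [ 1.19025204e-01  2.86019363e-01  1.72498926e+00 -5.41026048e-04
  1.13177532e+00  2.25627476e+00]
[[156.68886851 187.31700619]]
```

View pics/w2.png

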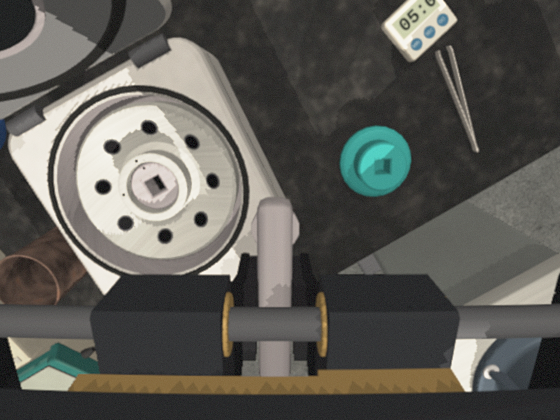

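The wrist view shows the dark square socket at about (155,184) in the lock, with the held key's bar upright at column 275. Next I'll measure the socket's centre and angle, and the bar.

Run:
```python
from h import *
c=shot("wrist"); g=cv2.cvtColor(c["img"],cv2.COLOR_RGB2GRAY)
x0,y0=125,155; sub=cv2.resize(g[y0:y0+60,x0:x0+60],None,fx=8,fy=8,interpolation=cv2.INTER_CUBIC)
cv2.imwrite("pics/sock.png",sub)
for th in (70,90,110,130):
    m=(sub<th).astype(np.uint8); cs,_=cv2.findContours(m,cv2.RETR_EXTERNAL,cv2.CHAIN_APPROX_NONE)
    for k in cs:
        if cv2.contourArea(k)<2500: continue
        b=cv2.boxPoints(cv2.minAreaRect(k))
        px=(b+.5)/8-.5+[x0,y0]; w=onz(c,px,.092); e=w[1]-w[0]; f=w[2]-w[1]
        print(th,px.mean(0),w.mean(0).round(4),"len",np.linalg.norm(e).round(4),np.linalg.norm(f).round(4),"ang",np.arctan2(e[1],e[0]),np.arctan2(f[1],f[0]))
r=range(215,250,5)
for i in r:
    s=np.where(g[i,250:300]>150)[0]+250; print(i,s.min() if len(s) else 0,s.max() if len(s) else 0,end="; ")
```

```text
70 [158.54344177 182.89690781] [0.5157 0.2528 0.092 ] len 0.0055 0.0125 ang -1.5986546672104078 3.0656183475612715
90 [158.28701448 183.16952896] [0.5156 0.2531 0.092 ] len 0.0067 0.0132 ang -1.6096231469139255 3.053289767254898
110 [155.11416435 185.24949026] [0.5156 0.2568 0.092 ] len 0.0146 0.0141 ang -1.635399883488714 3.0243544782541054
130 [155.04756212 185.47195053] [0.5155 0.257  0.092 ] len 0.0153 0.0152 ang -1.627700308324428 3.03354612962029
130 [179.6277771  164.16694057] [0.519  0.2261 0.092 ] len 0.0052 0.0199 ang -1.5184572326398356 -3.1058564482535873
215 250 294; 220 250 296; 225 250 298; 230 250 298; 235 250 297; 240 250 294; 245 250 289;
```

View pics/sock.png

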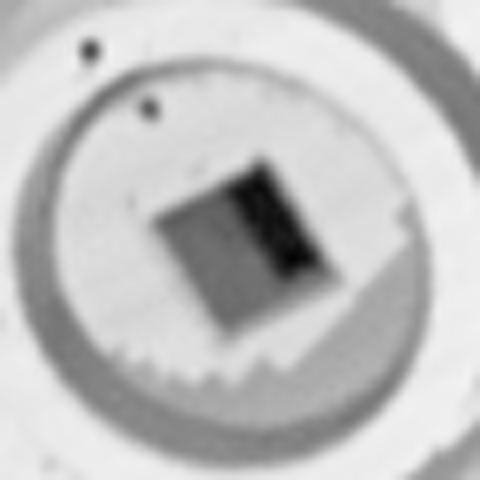

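The crop shows the square clearly, lit on the left and shadowed on the right, centred at about (155,185). Socket is at about (0.5155, 0.2568) with yaw about -0.08. Moving above it and aligning.

Request:
drive_tool --deltas '[[[0.4,-12,0,0,0,0],[0.4,-22,0,0,0,0],[0.4,-27,0,0,0,0],[0.4,-27,0,0,0,0],[0.4,-15,0,0,0,0],[0.4,-6,0,0,0,0],[0,0,0,0,0,-0.1],[0,0,0,0,0,-0.1]]]'

```text
time: 7.0
position: [0.5159, 0.2572, 0.2846]
tool_rot: [0.984, -0.18, -0.0, 0.0]
ft_force: [0.0, -0.3, -1.6]
grip_width: 0.0137
grip_force: 40.0
```

Request:
drive_tool --deltas '[[[0,0,0,0,0,-0.1],[0,0,0,0,0,-0.1],[0,0,0,0,0,-0.086],[0,0,20,0,0,0],[0,0,25,0,0,0],[0,0,20,0,0,0],[0,0,6,0,0,0],[0,0,0,0,0,0]]]'

```text
time: 7.67
position: [0.5145, 0.2563, 0.2122]
tool_rot: [0.999, -0.041, -0.002, 0.001]
ft_force: [0.1, 0.3, -1.0]
grip_width: 0.0136
grip_force: 40.0
```

Run:
```python
from h import *
o=sensors.get_obs();print(o["position"],o["ft_force"],o["q"])
plan([.5154,.2568,.206],-.08)
c=shot("scene"); cv2.imwrite("pics/s2.png",cv2.cvtColor(cv2.resize(c["img"][120:240,120:260],None,fx=5,fy=5,interpolation=cv2.INTER_CUBIC),cv2.COLOR_RGB2BGR));
```

```text
[0.51453755 0.25634553 0.21220076] [ 0.0565926   0.30118576 -1.04151448] [ 2.67955645e-01  5.01582638e-01  1.59086190e+00 -1.28383209e-04
  1.05415361e+00  1.92006904e+00]
pos [0.5145 0.2563 0.2122] yaw -0.0813 tool shift mm [ 0.8 -0.5  6.2] turn z -0.0013
```

View pics/s2.png

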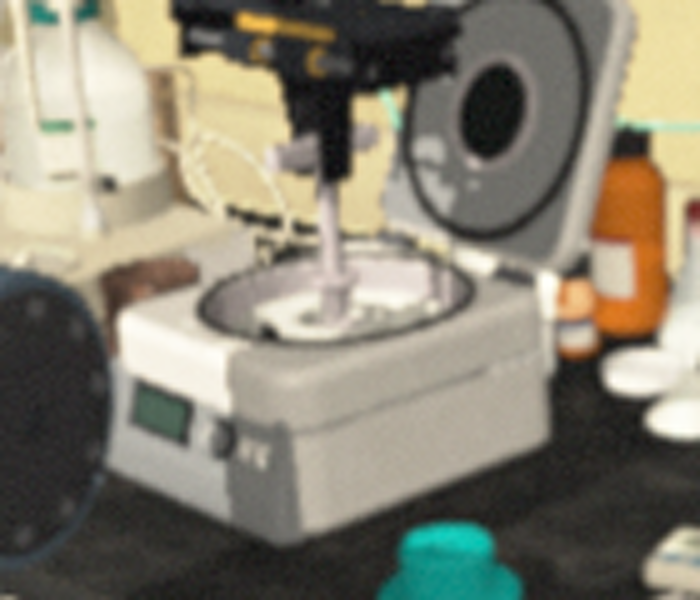

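The scene crop shows the key held upright with its square end just above the hub at about crop (335,300). Descending gently.

Request:
drive_tool --deltas '[[[0.8,-0.5,3,0,0,0],[0,0,3,0,0,0],[0,0,2,0,0,0],[0,0,2,0,0,0],[0,0,2,0,0,0],[0,0,1,0,0,0],[0,0,0,0,0,0]]]'

```text
time: 8.3
position: [0.5164, 0.2577, 0.2009]
tool_rot: [0.999, -0.04, -0.0, 0.0]
ft_force: [-0.4, 0.0, -1.2]
grip_width: 0.0135
grip_force: 40.0
```

Request:
drive_tool --deltas '[[[0,0,1.5,0,0,0],[0,0,1.5,0,0,0],[0,0,1.5,0,0,0],[0,0,1.5,0,0,0],[0,0,0,0,0,0]]]'

```text
time: 8.72
position: [0.5162, 0.2576, 0.1946]
tool_rot: [0.999, -0.04, -0.001, 0.0]
ft_force: [-0.7, -0.2, -1.6]
grip_width: 0.0136
grip_force: 40.0
```

Request:
drive_tool --deltas '[[[0,0,1.5,0,0,0],[0,0,1.5,0,0,0],[0,0,1.5,0,0,0],[0,0,1.5,0,0,0],[0,0,1.5,0,0,0],[0,0,0,0,0,0]]]'

```text
time: 9.22
position: [0.5163, 0.2577, 0.1871]
tool_rot: [0.999, -0.04, -0.0, 0.0]
ft_force: [-0.9, 1.2, -1.3]
grip_width: 0.0136
grip_force: 40.0
```

Request:
drive_tool --deltas '[[[0,0,1.5,0,0,0],[0,0,1.5,0,0,0],[0,0,1.5,0,0,0],[0,0,1,0,0,0],[0,0,1,0,0,0],[0,0,0,0,0,0]]]'

```text
time: 9.72
position: [0.5165, 0.2577, 0.1811]
tool_rot: [0.999, -0.04, -0.0, 0.0]
ft_force: [-1.6, 0.3, -0.3]
grip_width: 0.0135
grip_force: 40.0
```

Request:
drive_tool --deltas '[[[0,0,0.7,0,0,0],[0,0,0.7,0,0,0],[0,0,0,0,0,0],[0,0,0,0,0,0]]]'

```text
time: 10.05
position: [0.5168, 0.2578, 0.181]
tool_rot: [0.999, -0.04, 0.0, -0.0]
ft_force: [-4.1, -0.5, 7.3]
grip_width: 0.0135
grip_force: 40.0
```

Request:
drive_tool --deltas '[[[0,0,-0.5,0,0,-0.06],[0,0,0,0,0,-0.1],[0,0,0,0,0,-0.1],[0,0,0,0,0,-0.1],[0,0,0,0,0,-0.1],[0,0,0,0,0,-0.1],[0,0,0,0,0,0]]]'

```text
time: 10.63
position: [0.5162, 0.2575, 0.1811]
tool_rot: [0.971, 0.239, -0.0, 0.0]
ft_force: [-3.1, -0.7, 5.5]
grip_width: 0.0133
grip_force: 40.0
```

```bash
python3 -c "
from h import *
o=sensors.get_obs();print(o['time'],o['position'],yaw(o),o['ft_force'],o['moment'],o['q'])"
```

```text
10.6333 [0.51618892 0.25749336 0.18106472] 0.4827578443315714 [-3.14234563 -0.74312167  5.48419712] [-0.29576157  0.70214142 -0.11693178] [ 2.69178840e-01  5.44036731e-01  1.61693010e+00 -2.30563653e-04
  9.81374349e-01  1.35734555e+00]
```

Turning smoothly, yaw is now +0.48. Continuing.

Request:
drive_tool --deltas '[[[0,0,0,0,0,-0.1],[0,0,0,0,0,-0.1],[0,0,0,0,0,-0.1],[0,0,0,0,0,-0.1],[0,0,0,0,0,-0.1],[0,0,0,0,0,-0.1],[0,0,0,0,0,0]]]'

```text
time: 11.22
position: [0.516, 0.2575, 0.181]
tool_rot: [0.857, 0.515, -0.001, -0.0]
ft_force: [-3.6, -0.3, 7.0]
grip_width: 0.0135
grip_force: 40.0
```

```bash
python3 -c "
from h import *
o=sensors.get_obs();print(o['time'],o['position'],yaw(o),o['ft_force'],o['moment'],o['q'])"
```

```text
11.2167 [0.51604518 0.25746752 0.18103562] 1.0827522671136676 [-3.6498755  -0.28259852  7.00614884] [-0.35565105  0.76784372 -0.10324312] [ 2.69198186e-01  5.44013894e-01  1.61709090e+00 -2.20495212e-04
  9.81549119e-01  7.57365158e-01]
```

Request:
drive_tool --deltas '[[[0,0,0,0,0,-0.05],[0,0,0,0,0,-0.05],[0,0,0,0,0,-0.03],[0,0,0,0,0,0]]]'

```text
time: 11.55
position: [0.516, 0.2575, 0.181]
tool_rot: [0.822, 0.569, -0.001, -0.0]
ft_force: [-3.2, -1.9, 5.0]
grip_width: 0.0137
grip_force: 40.1
```

```bash
python3 -c "
from h import *
o=sensors.get_obs();print(o['time'],o['position'],yaw(o),o['ft_force'],o['moment'],o['q'])"
```

```text
11.55 [0.51602245 0.25745383 0.18101535] 1.2103094991052217 [-3.19868972 -1.89701022  5.0264676 ] [-0.34134743  0.81811036 -0.14114581] [ 2.69193435e-01  5.44041783e-01  1.61710810e+00 -2.39404803e-04
  9.81595758e-01  6.29813756e-01]
```

Request:
drive_tool --deltas '[[[0,0,0,0,0,-0.04],[0,0,0,0,0,-0.04],[0,0,0,0,0,0],[0,0,0,0,0,0]]]'

```text
time: 11.88
position: [0.516, 0.2574, 0.181]
tool_rot: [0.799, 0.601, -0.001, -0.0]
ft_force: [-3.7, -0.5, 6.4]
grip_width: 0.0137
grip_force: 40.1
```

```bash
python3 -c "
from h import *
o=sensors.get_obs();print(o['time'],o['position'],yaw(o),o['ft_force'],o['moment'],o['q'])"
```

```text
11.8833 [0.51600703 0.25742489 0.18101968] 1.2894625685115366 [-3.67502019 -0.48653688  6.37415377] [-0.35883343  0.73473497 -0.13985259] [ 2.69170606e-01  5.44041261e-01  1.61709283e+00 -2.85538683e-04
  9.81716607e-01  5.50663566e-01]
```

Request:
drive_tool --deltas '[[[0,0,0,0,0,-0.04],[0,0,0,0,0,-0.04],[0,0,0,0,0,0],[0,0,0,0,0,0]]]'

```text
time: 12.22
position: [0.516, 0.2574, 0.181]
tool_rot: [0.775, 0.632, -0.001, -0.0]
ft_force: [-4.4, -1.6, 5.2]
grip_width: 0.0136
grip_force: 40.1
```

```bash
python3 -c "
from h import *
o=sensors.get_obs();print(o['time'],o['position'],yaw(o),o['ft_force'],o['moment'],o['grip_force'])"
```

```text
12.2167 [0.51598585 0.25740421 0.18103017] 1.369517042020822 [-4.44396236 -1.63531682  5.15104357] [-0.37028981  0.74632963 -0.12755902] 40.08029378950596
```

Request:
drive_tool --deltas '[[[0,0,0,0,0,-0.04],[0,0,0,0,0,-0.04],[0,0,0,0,0,0],[0,0,0,0,0,0]]]'

```text
time: 12.55
position: [0.516, 0.2573, 0.181]
tool_rot: [0.749, 0.663, -0.001, -0.0]
ft_force: [-4.1, -1.8, 5.9]
grip_width: 0.0137
grip_force: 40.2
```

```bash
python3 -c "
from h import *
o=sensors.get_obs();print(o['time'],o['position'],yaw(o),o['ft_force'],o['moment'],o['grip_force'])"
```

```text
12.55 [0.51603774 0.25733176 0.18101374] 1.4484003264423055 [-4.07013649 -1.7672096   5.85823471] [-0.44748334  0.67023838 -0.39124205] 40.249773133546114
```

The moment jumped to 0.39 N m, so the lock is at its stop. I'll ease the torque off, open the gripper and retreat upward.

Request:
drive_tool --deltas '[[[0,0,0,0,0,0.04],[0,0,0,0,0,0],[0,0,0,0,0,0]]]'

```text
time: 12.8
position: [0.5161, 0.2574, 0.181]
tool_rot: [0.762, 0.648, -0.001, 0.0]
ft_force: [-3.5, -0.6, 5.7]
grip_width: 0.0137
grip_force: 40.1
```

Request:
drive_tool --deltas '[[[0,0,0,0,0,0],[0,0,0,0,0,0],[0,0,0,0,0,0],[0,0,0,0,0,0],[0,0,0,0,0,0],[0,0,0,0,0,0],[0,0,0,0,0,0],[0,0,0,0,0,0]]]' --gripper 70

```text
time: 13.47
position: [0.5167, 0.2578, 0.1801]
tool_rot: [0.762, 0.648, 0.0, 0.0]
ft_force: [0.1, -0.4, 0.8]
grip_width: 0.057
grip_force: 0.0
```

Request:
drive_tool --deltas '[[[0,0,-10,0,0,0],[0,0,-20,0,0,0],[0,0,-20,0,0,0],[0,0,-20,0,0,0],[0,0,-20,0,0,0],[0,0,-20,0,0,0],[0,0,0,0,0,0],[0,0,0,0,0,0]]]'

```text
time: 14.13
position: [0.5173, 0.2579, 0.2919]
tool_rot: [0.762, 0.648, 0.002, 0.001]
ft_force: [0.7, -0.1, 0.5]
grip_width: 0.0611
grip_force: 0.0
```

Run:
```python
from h import *
c=shot("wrist"); t=shot("scene")
a=cv2.resize(t["img"][120:240,120:280],(560,420),interpolation=cv2.INTER_CUBIC)
cv2.imwrite("pics/end.png",cv2.cvtColor(cv2.resize(np.hstack([c["img"],a]),(800,300)),cv2.COLOR_RGB2BGR))
o=sensors.get_obs();print(o["position"],o["ft_force"],o["moment"])
print(proj(c,[[.516,.2574,.186],[.516,.2574,.092]]))
```

```text
[0.51589834 0.25749771 0.28949183] [ 0.3280467  -0.2966829  -0.53283705] [-0.09412911 -0.05729046 -0.02133222]
[[271.87269688 219.31763207]
 [272.1349232  187.28233768]]
```

View pics/end.png

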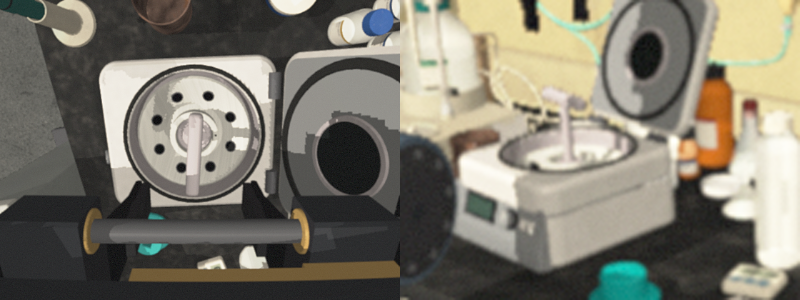

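The key stands upright in the socket (wrist half at about (193,150)). The bar is turned almost a quarter turn, the gripper is clear and the bottle is standing at right.

```bash
python3 -c "
from rig import ticket
print(ticket.hand_in())"
```

```text
the job is handed in; nothing more can be done
None
```

I've handed the job in, but the hand-in gave no verdict: the key was seated in the socket and turned anticlockwise to the stop, then left standing upright with the gripper clear and the bottle still upright, after about 14 s.

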